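# Tray of bushings through the spring-gate chute

## Robot

A 6-joint arm with a two-finger parallel gripper is mounted at the origin on a cart in front of the work surface, level with it; the furniture and walls round the work are solid. World frame = base frame: x ahead of the robot, y to its left, z up, the work surface at z = 0. Lengths are in m, angles in degrees, forces in N, time in s.
With the tool pointing down it reaches from about 0.25 to 0.725 m from the base axis. Payload 9.7 kg.
Tool frame: the origin (TCP) lies at the very end of the fingers, on their centre line; the grasp point (between the pads) lies grasp_offset behind it (grasp_offset is the distance from the TCP to the grasp point, in m); z points along the fingers, y is the line along which they close (so a half turn about z gives the same grasp; the last joint's range is limited). The gripper opens to 85 mm and grips with 20 to 120 N. Pads are 22 mm wide; open, the fingers measure 114 mm over their backs; the gripper's body (76 mm by 85 mm) begins 54 mm behind the grasp point. The pads swing forward as they close: fully open they stand 13 mm farther back than shut.
Start: joints at [70.474, 4.979, 10.078, 95.1, 0, 90], TCP at [0.184, 0.518, 0.231] pointing down, gripper open.
Joint ranges: [-179.16, 179.16], [-48.56, 103.87], [-65.8, 70.77], [-126.05, 130.52], [-82.76, 87.17], [-180, 180]. Speed limits (degrees/s): [127.2, 127.2, 147.25, 180, 180, 180].

## Interface

Orientations are given as [roll, pitch, yaw] about the fixed x, y, z axes, in that order (R = Rz(yaw) Ry(pitch) Rx(roll)).
In Python, from workcell import get_obs, camera, calibration, job_done, recognise, cut_out, mark_of, grasp_offset gives the robot as it stands.
- The arm moves only by the tool servo_tool, never from a script. Its argument "moves" is a list of rows, each a list of 3 entries, a list of its own where there are three numbers: the turn, a rotation vector about the tool's x, y, z in degrees, then the shift along the tool's x, y, z in m, then the opening in per cent of the stroke, from 0 (shut) to 100 (fully open). In form: [[[ax, ay, az], [x, y, z], claw], ...]. A call has 1 to 12 rows; each row shifts and turns the commanded pose from where the row before left it, along the tool's axes as they then stand; what a row does not reach is not made up. A row lasts 1/10 s, in which the tool goes at most 50 mm and 8.59 degrees, less where a joint would pass 70% of its speed; a pose out of reach is approached as far as the arm can. A call is refused whole if a number of a shift passes 0.05 or a number of a turn 8.59, either way. A call with a gripper value outside its range is refused whole. The fingers move at their own pace and stop on an object; "force" is the grip in N (left out, the last holds). Time passes only in rows, so rows that do not move let the fingers close. It gives the time, the measured TCP pose, the force, the opening and the grip force at its end, in the units of the state.
- get_obs(): the state, without advancing time (a new reading comes with each control period).
- camera(name): name is "scene" or "side" or "wrist"; returns (picture, depth): 400x640x3 uint8, red, green, blue; 400x640 float32, m along the optical axis (not along the pixel's ray), 0 where there is no reading.
- calibration(name): a dict with "camera_matrix" (3x3 intrinsics, pixels), "R" (3x3) and "t" (3): a world point X has camera coordinates R X + t. Camera axes: x right, y down, z forward; pixel columns grow to the right and rows downward; lengths in m; the calibration is good to about 2 mm. The wrist camera is an equidistant fisheye: a pixel r from the principal point sees the ray r / f radians off the axis. A picture is of the moment at which its call begins: read the wrist's pose just before it. calibration takes no time and is no camera call; for the wrist camera it gives the pose at the moment of the call.
- job_done(): hands the job in; it is judged then, once.
Trained networks look in the newest picture that a camera, given by its name, has taken for a name from the list of things; names that differ only in an ending like _2 or _b are one class to them, and where a whole thing is asked for, a point or a joint stands for the part that bears it (a point fixed in the world has none). Each returns a list of dicts, best first, with "score" (0 to 1); they miss things now and then, are a little off and sometimes report something else, mostly with a low value. They report only what shows in the picture. A call takes as long as a camera call.
- recognise(name, camera): "xyz" ([x, y, z] in m, in the coordinates of the camera as it stood for that picture, good to about 4 mm: the middle of the surface that is visible of it).
- cut_out(name, camera): "mask" (400x640 bool, what is visible of it).
- mark_of(name, camera): "xyz" ([x, y, z] in m, in the coordinates of the camera as it stood for that picture, good to about 4 mm: a listed point, or the origin of a listed thing).
The state is a dict: "time": time; "q": joint angles; "qd": joint speeds; "joint_efforts": joint torques, N m; "ee_pos": TCP position; "tcp_rot": TCP orientation; "wrist_force": force on the tool from outside, world axes, zero at the start; "torque": the same for the moment, N m; "opening": finger opening in m; "grasp_force": force on a finger pad.
Only numpy, scipy, OpenCV 4.12 (cv2) and the standard library are available. Lean on these libraries where they do the work, as an engineer would, in place of code of your own. Each camera call takes 0.05 s, during which the arm holds its last target. There are 200 camera calls.

## Task

Send the tray of bronze bushings through the chute on the bench: with one fingertip press the long treadle beside the chute right down and hold it, so that the hinged gate stays sunk, and meanwhile push the tray along the chute from behind with the other fingertip until all of it is past the gate. Keep the gate down the whole time the tray is over it, then let go so that the gate springs back up behind the tray. Do not grasp, lift or tip the tray or take out the bushings, and leave the things standing beside the chute where they are.

Things in the scene. Friction and masses are not known exactly. Their poses are not given: they have to be found in the camera images.
- chute: Fixed aluminium trough on feet, open on top. Origin on the bench under the middle of the gate; x axis along the chute, the way the tray must travel; y to the treadle side; z up. Trough from x = -200 mm (open end) to the end stop at +146. Floor 40 mm up; inside width 70 mm before the gate, 74 mm (and 1 mm lower) after it; walls 4 mm thick, tops 62 mm up; 16 mm slot at x = 0 for the gate.
- gate (a joint): Gate angle, rad. 0 = up: a steel bar (chute x = -5 to +5 mm) slopes up across the chute and blocks the tray. Grows as the treadle is pressed down; from 0.26 the bar is wholly below the floor (open); 0.33 = lower stop. A spring returns it to 0: about 2.5 N at the treadle starts it, 5.5 N holds it at the stop. If let go under the tray it tips the tray.
- gate_pin (a point): Hinge pin of the gate, in a bracket on the side away from the treadle: chute y = -75 mm, 40 mm above the bench, pin parallel to the chute. Gate bar and treadle are one rigid piece turning on it.
- treadle (a point): Middle of the treadle's top face: flat strip with black rubber tread, 40 mm wide, along the chute from chute x = -195 to +50 mm. Gate up: this point is at chute y = 60, z = 94 mm, face leaning 0.27 rad, outer edge higher. At the lower stop: y = 71, z = 47 mm (7 mm above the chute floor), nearly level, spanning y = 51 to 91. A fingertip may slide along it.
- tray: Loose grey plastic tray in the chute, 90 mm long (x) by 64 mm wide (y) by 34 mm high, walls 4 mm, with a cross divider making two pockets; about 0.4 kg with the bushings. Origin: centre of its underside; its x axis points along the chute in the direction of travel, so its rear face is at x = -45 mm. It starts before the gate, its front 10 to 55 mm from the chute's x = 0.
- big_bushing: Bronze bushing, 38 mm across, 18 mm high, standing loose in the rear pocket of the tray. Origin: centre of its underside.
- small_bushing: Bronze bushing, 30 mm across, 22 mm high, standing loose in the front pocket of the tray. Origin: centre of its underside.
- piston: Bystander: aluminium piston 52 mm across, 61 mm high, standing on the bench on the treadle side. Origin: centre of its underside.
- carton: Bystander: small parts carton 64 x 63 x 36 mm on the bench on the hinge side. Origin: centre of its underside.
- cap: Bystander: black screw cap 40 mm across, 36 mm high, on the bench on the hinge side. Origin: centre of its underside.

How it is judged (in metres and radians):
On the way, in this order (a step that is already met when the one before it is completed fails the run):
1. the gate is held down while the tray is still before it (value of joint gate above 0.24 rad and x of tray in the frame of chute below -0.047 m), for 0.2 s.
2. the tray goes over the held-down gate (value of joint gate above 0.22 rad and x of tray in the frame of chute between -0.02 and 0.046 m), for 0.1 s.
At the end, for the whole second after the job is handed in: The tray lies level and at rest on the chute floor wholly past the gate (its centre at least 51 mm beyond the gate's middle), both bushings in it, and the gate is back up (joint under 0.03 rad) (x of tray in the frame of chute between 0.051 and 0.11 m and y of tray in the frame of chute between -0.015 and 0.015 m and z of tray in the frame of chute between 0.034 and 0.046 m and angle between tray's own z axis and vertical below 0.06 rad and linear speed of tray below 0.01 m/s and value of joint gate below 0.03 rad and x of big_bushing in the frame of tray between -0.045 and 0.045 m and y of big_bushing in the frame of tray between -0.032 and 0.032 m and z of each of big_bushing, small_bushing in the frame of tray below 0.012 m and x of small_bushing in the frame of tray between -0.045 and 0.045 m and y of small_bushing in the frame of tray between -0.032 and 0.032 m); the robot touches nothing.
It fails at once if the gate comes up while the tray is over it (value of joint gate below 0.2 rad and x of tray in the frame of chute between -0.042 and 0.044 m).
It fails at once if the tray is lifted off the chute floor (z of tray in the frame of chute above 0.052 m).
It fails at once if the tray is tipped (angle between tray's own z axis and vertical above 0.15 rad).
It fails at once if a bushing is lifted in or out of the tray (z of any of big_bushing, small_bushing in the frame of tray above 0.016 m).
It fails at once if the piston, the carton or the cap beside the chute is moved by more than 20 mm (distance of any of piston, carton, cap from where it was at the start of the episode above 0.02 m).
It also fails if it takes over 48 s, if anything falls off the work surface, if the arm or the gripper's body presses on something with over 40 N, if the wrist force passes 120 N, or if a joint passes its speed limit or range.

## Working session

There is one attempt and no reset: what is moved stays moved. The work goes in short steps, Python scripts to look and compute and a tool call to move; the robot and the scene stay as the last step left them, time stands still between calls to the robot, and variables do not carry over. Pictures are saved under pics/ and viewed, at most 10 in all, crops included, and the job is handed in when it is done.

Besides the shell and the picture viewer there is one more tool, called as name([rows], argument=value, ...), one row to a line, values as JSON. servo_tool: Moves the arm, as the interface text tells. Its arguments: {"type":"object","properties":{"moves":{"type":"array"},"force":{"type":"number"}},"required":["moves"]}

```bash
mkdir -p pics
cat > h.py <<'E'
import numpy as np, cv2
from workcell import *
def w(p,c):
    k=calibration(c); return np.array(k["R"]).T@(np.array(p)-np.array(k["t"]))
E
python3 - <<'E'
from h import *
o=get_obs();print(o["ee_pos"],o["tcp_rot"],o["opening"],grasp_offset,o["time"])
ims=[]
for c in ("scene","side"):
    im,d=camera(c); ims.append(im)
    for n in ("chute","gate_pin","treadle","tray","big_bushing","small_bushing","piston","carton","cap"):
        r=mark_of(n,c)
        print(c,n,[(np.round(w(x["xyz"],c),3).tolist(),round(x["score"],2)) for x in r[:2]])
    cv2.imwrite(f"pics/{c}.png",im[:,:,::-1])
print(get_obs()["time"])
E
```

```text
[0.18376514 0.51814355 0.23059656] [-1.79925537e+02 -2.62424123e-04  1.60473259e+02] 0.08551447938963122 0.0187 0.0
scene chute [([0.598, -0.188, 0.002], 0.79)]
scene gate_pin [([0.61, -0.262, 0.042], 0.59)]
scene treadle [([0.522, -0.138, 0.093], 0.96)]
scene tray [([0.527, -0.201, 0.04], 0.62)]
scene big_bushing [([0.499, -0.201, 0.046], 0.63), ([0.611, -0.261, 0.043], 0.22)]
scene small_bushing []
scene piston [([0.685, -0.055, 0.004], 0.71)]
scene carton [([0.721, -0.29, -0.001], 0.78)]
scene cap [([0.498, -0.283, -0.004], 0.62)]
side chute [([0.604, -0.189, 0.001], 0.86)]
side gate_pin [([0.608, -0.269, 0.043], 0.91)]
side treadle [([0.524, -0.141, 0.095], 0.89)]
side tray [([0.522, -0.201, 0.035], 0.82)]
side big_bushing [([0.721, -0.293, -0.003], 0.74), ([0.498, -0.205, 0.046], 0.65)]
side small_bushing [([0.546, -0.199, 0.046], 0.55)]
side piston [([0.688, -0.054, 0.0], 0.85), ([0.501, -0.203, 0.045], 0.66)]
side carton [([0.72, -0.294, -0.002], 0.95)]
side cap [([0.496, -0.278, 0.001], 0.97), ([0.525, -0.138, 0.095], 0.33)]
1.0
```

View pics/scene.png

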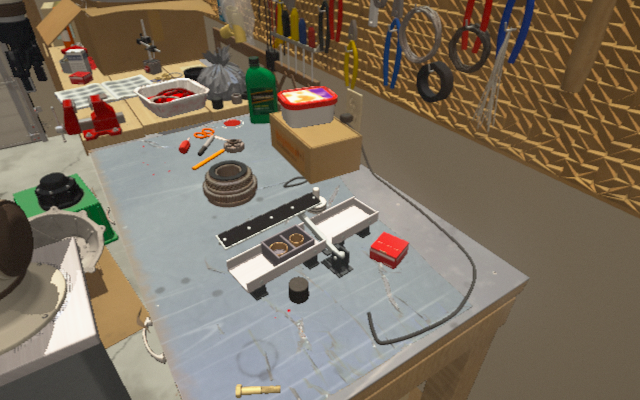

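View pics/side.png

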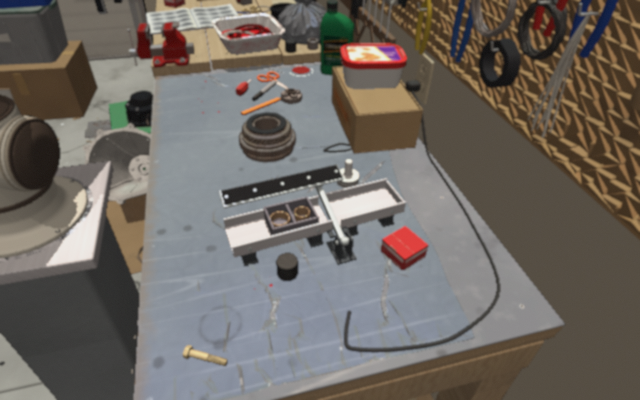

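The pictures show the chute running along roughly world +x with the tray before the gate. The treadle is on its far (+y) side, and the piston, carton and cap stand clear. Next I'll refine the chute pose from depth.

Run:
```python
from h import *
from scipy.optimize import least_squares
for c in ("scene","side"):
    im,d=camera(c); k=calibration(c); K=np.array(k["camera_matrix"])
    r=cut_out("chute",c)
    m=r[0]["mask"]&(d>0); v,u=np.nonzero(m); z=d[m]
    P=np.c_[(u-K[0,2])/K[0,0]*z,(v-K[1,2])/K[1,1]*z,z]
    X=(P-k["t"])@np.array(k["R"])
    s=X[(X[:,2]>.056)&(X[:,2]<.066)][:,:2].astype(np.float32)
    (cx,cy),wh,a=cv2.minAreaRect(s); print(c,len(s),r[0]["score"],(cx,cy),wh,a)
ch=np.array([[0,0],[0,-75],[-72.5,60]])/1e3
M=[[(.598,-.188),(.61,-.262),(.522,-.138)],[(.604,-.189),(.608,-.269),(.524,-.141)]]
T=np.array([(.527,-.201),(.522,-.201)])
def f(p):
    C,S=np.cos(p[2]),np.sin(p[2]);R=np.array([[C,-S],[S,C]]);o=[]
    for m in M:o+=list((np.array(m)-(ch@R.T+p[:2])).ravel())
    return np.array(o+[((t-p[:2])@R)[1] for t in T])
s=least_squares(f,[.6,-.19,.1]);p=s.x;C,S=np.cos(p[2]),np.sin(p[2]);R=np.array([[C,-S],[S,C]])
print(p[:2],np.degrees(p[2]),np.abs(s.fun).max(),(T-p[:2])@R)
# rect centre is chute x=-27
o=get_obs();print(o["q"])
for x in(-150,):print((R@[x/1e3,.0355])+p[:2])
```

```text
scene 941 0.92 (0.5757372379302979, -0.18327254056930542) (0.3492697477340698, 0.10567712783813477) 6.429660320281982
side 70 0.71 (0.5040082335472107, -0.19955754280090332) (0.03450315073132515, 0.03363551199436188) 89.3498306274414
[ 0.6011385  -0.19051737] 6.719946752698035 0.0039978870269873346 [[-0.0748558  -0.00173519]
 [-0.07982145 -0.00115011]]
[7.04717121e+01 4.97897671e+00 1.00781853e+01 9.51003326e+01
 9.88718317e-04 9.00004681e+01]
[ 0.44801492 -0.17281372]
```

servo_tool([
  [[0,0,-8],[0,0,0],67],
  [[0,0,-8],[0,0,0],67],
  [[0,0,-8],[0,0,0],67],
])

```text
time: 1.5
ee_pos: [0.1838, 0.5184, 0.2313]
tcp_rot: [180.0, -0.0, -175.2]
wrist_force: [-0.8, -0.7, 0.2]
opening: 0.0572
grasp_force: 0.0
```

```bash
python3 -c "
from h import *
o=get_obs();print(o['q'],o['tcp_rot'],o['ee_pos'],o['opening'])"
```

```text
[7.04730391e+01 4.97918432e+00 1.00786668e+01 9.50988442e+01
 8.85924732e-04 6.56736256e+01] [ 1.79999053e+02 -5.44312395e-04 -1.75200586e+02] [0.18383511 0.51837221 0.23128547] 0.057186759019350636
```

servo_tool([
  [[0,0,-1.8],[-0.005,-0.02,0],67],
  [[0,0,0],[-0.01,-0.04,0],67],
  [[0,0,0],[-0.01,-0.04,0],67],
  [[0,0,0],[-0.01,-0.04,0],67],
  [[0,0,0],[-0.01,-0.04,0],67],
  [[0,0,0],[-0.01,-0.04,0],67],
  [[0,0,0],[-0.01,-0.04,0],67],
  [[0,0,0],[-0.01,-0.04,0],67],
  [[0,0,0],[-0.01,-0.04,0],67],
  [[0,0,0],[-0.01,-0.04,0],67],
  [[0,0,0],[-0.01,-0.04,0],67],
  [[0,0,0],[-0.01,-0.04,0],67],
])

```text
time: 2.7
ee_pos: [0.348, 0.0718, 0.2316]
tcp_rot: [180.0, 0.1, -173.7]
wrist_force: [1.8, 0.6, -0.1]
opening: 0.0572
grasp_force: 0.0
```

servo_tool([
  [[0,0,0],[-0.01,-0.04,0],67],
  [[0,0,0],[-0.01,-0.04,0],67],
  [[0,0,0],[-0.01,-0.04,0],67],
  [[0,0,0],[-0.01,-0.04,0],67],
  [[0,0,0],[-0.01,-0.04,0],67],
  [[0,0,0],[-0.01,-0.04,0],67],
  [[0,0,0],[0,-0.01,0],67],
  [[0,0,0],[0,0,0],67],
])

```text
time: 3.5
ee_pos: [0.4346, -0.1696, 0.2308]
tcp_rot: [180.0, -0.1, -173.9]
wrist_force: [0.3, 0.5, 0.5]
opening: 0.0573
grasp_force: 0.0
```

Run:
```python
from h import *
im,d=camera("wrist")
for n in ("chute","gate_pin","treadle","tray","big_bushing"):
    r=mark_of(n,"wrist"); print(n,[(np.round(w(x["xyz"],"wrist"),3).tolist(),round(x["score"],2)) for x in r[:2]])
cv2.imwrite("pics/w1.png",im[:,:,::-1])
```

```text
chute [([0.599, -0.19, 0.002], 0.67)]
gate_pin []
treadle [([0.516, -0.14, 0.1], 0.96)]
tray [([0.52, -0.2, 0.04], 0.86)]
big_bushing [([0.5, -0.197, 0.041], 0.58)]
```

View pics/w1.png

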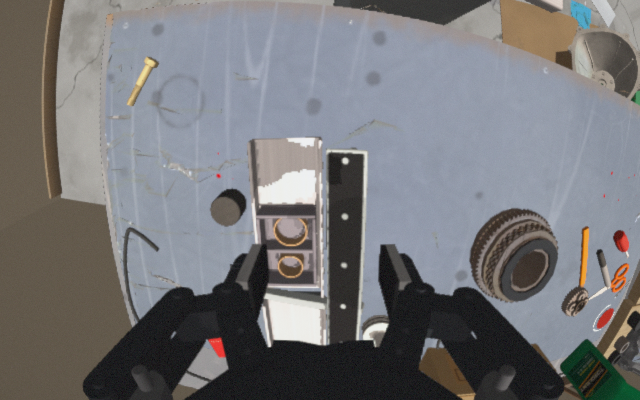

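The wrist view shows the tray at about (290,250) in the chute, the treadle strip at x≈345, and the fingers lined up along y. Now I'll descend behind the tray.

servo_tool([
  [[0,0,-0.5],[0,-0.004,0.03],67],
  [[0,0,0],[0,0,0.03],67],
  [[0,0,0],[0,0,0.03],67],
  [[0,0,0],[0,0,0.03],67],
  [[0,0,0],[0,0,0],67],
  [[0,0,0],[0,0,0],67],
])

```text
time: 4.4
ee_pos: [0.4352, -0.1719, 0.1121]
tcp_rot: [-180.0, 0.0, -173.2]
wrist_force: [-0.2, -0.3, -0.2]
opening: 0.0572
grasp_force: 0.0
```

servo_tool([
  [[0,0,0],[0,0,0.01],67],
  [[0,0,0],[0,0,0.01],67],
  [[0,0,0],[0,0,0.01],67],
  [[0,0,0],[0,0,0],67],
  [[0,0,0],[0,0,0],67],
])

```text
time: 4.9
ee_pos: [0.4351, -0.1727, 0.0814]
tcp_rot: [-180.0, -0.0, -173.2]
wrist_force: [-1.0, -2.0, 2.6]
opening: 0.0576
grasp_force: 1.2
```

Run:
```python
from h import *
im,d=camera("side")
cv2.imwrite("pics/s2.png",cv2.resize(im[120:280,180:440,::-1],None,fx=3,fy=3))
```

```text
(no output)
```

View pics/s2.png

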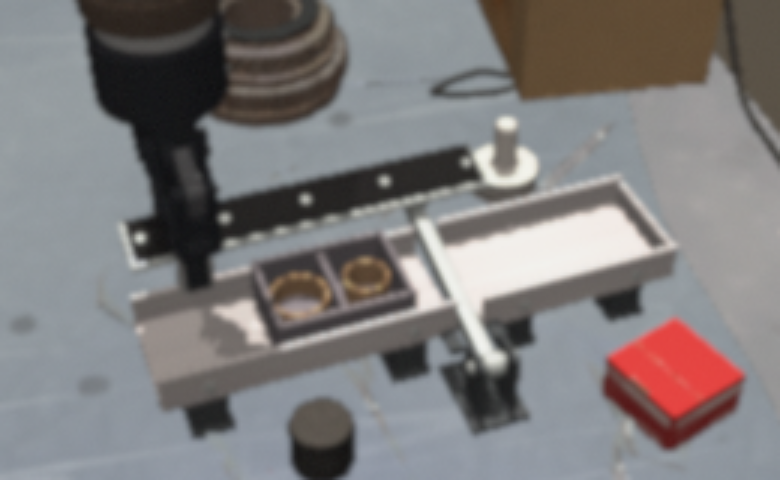

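The push finger, tip near (195,285), is behind the tray over the trough. The other finger is on the treadle. I'll press down.

servo_tool([
  [[0,0,0],[0,0,0.008],67],
  [[0,0,0],[0,0,0.008],67],
  [[0,0,0],[0,0,0.008],67],
  [[0,0,0],[0,0,0],67],
  [[0,0,0],[0,0,0],67],
])

```text
time: 5.45
ee_pos: [0.435, -0.1724, 0.0572]
tcp_rot: [180.0, -0.0, -173.2]
wrist_force: [-1.1, 1.1, 5.3]
opening: 0.0573
grasp_force: 2.1
```

servo_tool([
  [[0,0,0],[0,0,0.004],67],
  [[0,0,0],[0,0,0.004],67],
  [[0,0,0],[0,0,0],67],
  [[0,0,0],[0,0,0],67],
])

```text
time: 5.85
ee_pos: [0.4352, -0.1723, 0.0495]
tcp_rot: [180.0, 0.0, -173.2]
wrist_force: [0.8, 4.6, 5.9]
opening: 0.0572
grasp_force: 2.5
```

servo_tool([
  [[0,0,0],[0,0,0.003],67],
  [[0,0,0],[0,0,0],67],
  [[0,0,0],[0,0,0],67],
])

```text
time: 6.15
ee_pos: [0.4353, -0.1724, 0.0466]
tcp_rot: [180.0, 0.0, -173.2]
wrist_force: [-0.3, 4.3, 4.7]
opening: 0.0571
grasp_force: 2.6
```

Run:
```python
from h import *
im,d=camera("side")
for n in ("treadle","tray"):
    r=mark_of(n,"side"); print(n,[(np.round(w(x["xyz"],"side"),3).tolist(),round(x["score"],2)) for x in r[:2]])
cv2.imwrite("pics/s3.png",cv2.resize(im[120:280,180:440,::-1],None,fx=3,fy=3))
```

```text
treadle [([0.524, -0.127, 0.05], 0.98)]
tray [([0.523, -0.198, 0.038], 0.77), ([0.546, -0.198, 0.046], 0.69)]
```

View pics/s3.png

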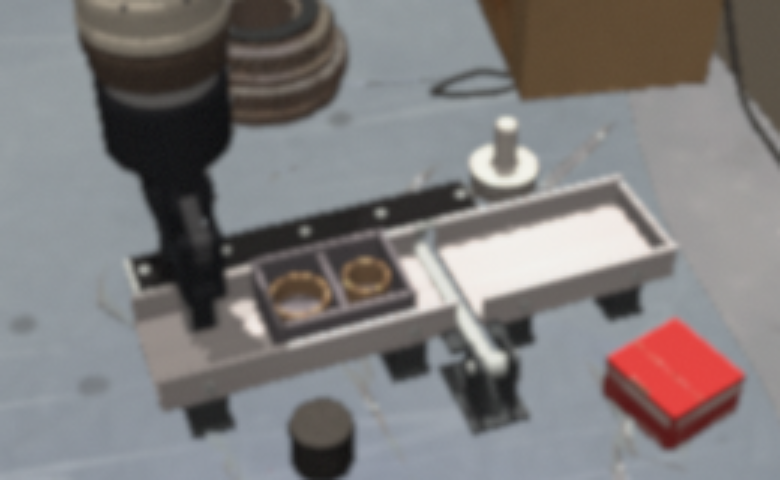

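The push finger tip (about 205,325) is inside the trough behind the tray, and the gate bar is nearly flush with the floor. I'll lower a little more, then push.

servo_tool([
  [[0,0,0],[0,0,0.003],67],
  [[0,0,0],[0,0,0],67],
  [[0,0,0],[0,0,0],67],
])

```text
time: 6.6
ee_pos: [0.4353, -0.1724, 0.0436]
tcp_rot: [180.0, 0.0, -173.2]
wrist_force: [0.9, 4.2, 5.8]
opening: 0.0574
grasp_force: 2.7
```

servo_tool([
  [[0,0,0],[0,0,0.001],67],
  [[0,0,0],[0,0,0],67],
  [[0,0,0],[0,0,0],67],
])

```text
time: 6.9
ee_pos: [0.4354, -0.1723, 0.0428]
tcp_rot: [180.0, 0.0, -173.2]
wrist_force: [-0.6, 3.9, 6.9]
opening: 0.0572
grasp_force: 3.6
```

servo_tool([
  [[0,0,0],[-0.005,0,0],67],
  [[0,0,0],[-0.005,0,0],67],
  [[0,0,0],[-0.005,0,0],67],
  [[0,0,0],[-0.005,0,0],67],
  [[0,0,0],[-0.005,0,0],67],
  [[0,0,0],[-0.005,0,0],67],
  [[0,0,0],[-0.005,0,0],67],
  [[0,0,0],[-0.005,0,0],67],
  [[0,0,0],[0,0,0],67],
])

```text
time: 7.8
ee_pos: [0.474, -0.1683, 0.0427]
tcp_rot: [-179.9, -0.1, -173.3]
wrist_force: [-6.9, -0.6, 9.4]
opening: 0.0573
grasp_force: 5.7
```

Run:
```python
from h import *
im,d=camera("side")
for n in ("treadle","tray"):
    r=mark_of(n,"side"); print(n,[(np.round(w(x["xyz"],"side"),3).tolist(),round(x["score"],2)) for x in r[:2]])
cv2.imwrite("pics/s4.png",cv2.resize(im[120:280,180:440,::-1],None,fx=3,fy=3))
```

```text
treadle [([0.524, -0.13, 0.04], 0.6)]
tray [([0.533, -0.198, 0.038], 0.66), ([0.607, -0.267, 0.041], 0.56)]
```

View pics/s4.png

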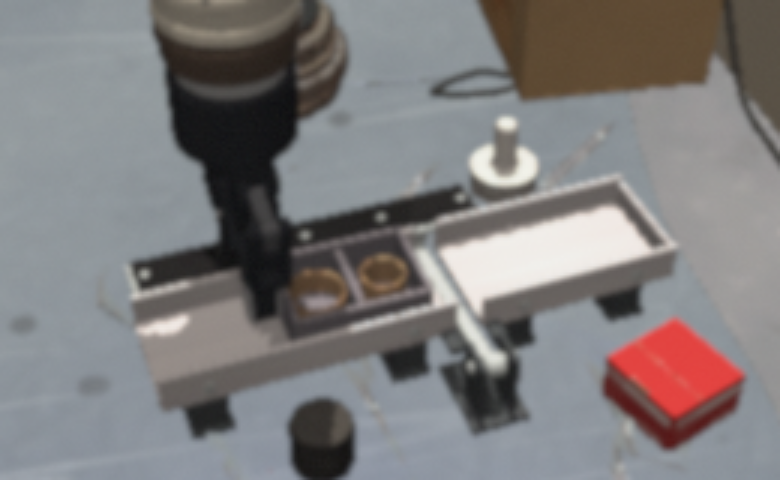

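Contact is good: the tray (about 355,285) is moving squarely and the treadle is still down. I'll keep pushing.

servo_tool([
  [[0,0,0],[-0.005,0,0],67],
  [[0,0,0],[-0.005,0,0],67],
  [[0,0,0],[-0.005,0,0],67],
  [[0,0,0],[-0.005,0,0],67],
  [[0,0,0],[-0.005,0,0],67],
  [[0,0,0],[-0.005,0,0],67],
  [[0,0,0],[0,0,0],67],
])

```text
time: 8.65
ee_pos: [0.5037, -0.1648, 0.0427]
tcp_rot: [-179.9, -0.2, -173.2]
wrist_force: [-7.5, 0.2, 10.6]
opening: 0.057
grasp_force: 5.6
```

Run:
```python
from h import *
im,d=camera("side")
for n in ("treadle","tray"):
    r=mark_of(n,"side"); print(n,[(np.round(w(x["xyz"],"side"),3).tolist(),round(x["score"],2)) for x in r[:2]])
```

```text
treadle [([0.499, -0.281, -0.001], 0.66), ([0.526, -0.129, 0.045], 0.65)]
tray [([0.565, -0.197, 0.038], 0.76)]
```

servo_tool([
  [[0,0,0],[-0.005,0,0],67],
  [[0,0,0],[-0.005,0,0],67],
  [[0,0,0],[-0.005,0,0],67],
  [[0,0,0],[-0.005,0,0],67],
  [[0,0,0],[-0.005,0,0],67],
  [[0,0,0],[-0.005,0,0],67],
  [[0,0,0],[-0.005,0,0],67],
  [[0,0,0],[-0.005,0,0],67],
  [[0,0,0],[-0.005,0,0],67],
  [[0,0,0],[-0.005,0,0],67],
])

```text
time: 9.8
ee_pos: [0.5527, -0.1591, 0.0428]
tcp_rot: [-179.9, -0.2, -173.3]
wrist_force: [-11.6, -0.1, 11.5]
opening: 0.0571
grasp_force: 7.1
```

servo_tool([
  [[0,0,0],[-0.005,0,0],67],
  [[0,0,0],[-0.005,0,0],67],
  [[0,0,0],[-0.005,0,0],67],
  [[0,0,0],[-0.005,0,0],67],
  [[0,0,0],[-0.005,0,0],67],
  [[0,0,0],[-0.005,0,0],67],
  [[0,0,0],[-0.005,0,0],67],
  [[0,0,0],[-0.005,0,0],67],
  [[0,0,0],[-0.005,0,0],67],
  [[0,0,0],[-0.005,0,0],67],
  [[0,0,0],[-0.005,0,0],67],
  [[0,0,0],[0,0,0],67],
])

```text
time: 11.0
ee_pos: [0.6081, -0.1524, 0.0428]
tcp_rot: [-179.9, -0.1, -173.2]
wrist_force: [-7.0, 0.3, 10.8]
opening: 0.057
grasp_force: 5.6
```

Run:
```python
from h import *
c=np.array([.601,-.1905]);a=np.radians(6.6);R=np.array([[np.cos(a),-np.sin(a)],[np.sin(a),np.cos(a)]])
print("tcp",(np.array(get_obs()["ee_pos"])[:2]-c)@R)
for k in ("side","scene"):
    im,d=camera(k)
    r=mark_of("tray",k); print(k,[(np.round((w(x["xyz"],k)[:2]-c)@R,3).tolist(),round(x["score"],2)) for x in r[:2]])
    if k=="side":cv2.imwrite("pics/s5.png",cv2.resize(im[120:280,180:440,::-1],None,fx=3,fy=3))
```

```text
tcp [0.01140743 0.0370017 ]
side []
scene [([0.111, -0.11], 0.73), ([0.07, 0.001], 0.64)]
```

View pics/s5.png

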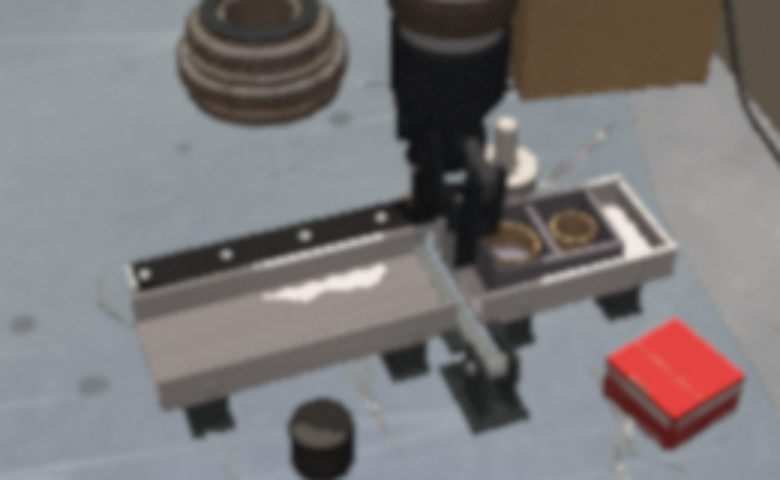

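The tray (about 550,240) is wholly past the gate at x ≈ 0.068, and the bystanders are untouched. I'll back off the tray, then lift gently.

servo_tool([
  [[0,0,0],[0.004,0,0],67],
  [[0,0,0],[0.004,0,0],67],
  [[0,0,0],[0.004,0,0],67],
  [[0,0,0],[0,0,0],67],
  [[0,0,0],[0,0,-0.008],67],
  [[0,0,0],[0,0,-0.008],67],
  [[0,0,0],[0,0,-0.008],67],
  [[0,0,0],[0,0,-0.008],67],
  [[0,0,0],[0,0,-0.008],67],
  [[0,0,0],[0,0,-0.008],67],
  [[0,0,0],[0,0,-0.008],67],
  [[0,0,0],[0,0,-0.01],67],
])

```text
time: 12.4
ee_pos: [0.5967, -0.1528, 0.1083]
tcp_rot: [179.9, -0.1, -173.2]
wrist_force: [0.1, 0.5, -0.2]
opening: 0.0574
grasp_force: 0.0
```

servo_tool([
  [[0,0,0],[0,0,-0.03],67],
  [[0,0,0],[0,0,-0.03],67],
  [[0,0,0],[0,0,-0.03],67],
  [[0,0,0],[0.03,0,-0.02],67],
  [[0,0,0],[0.03,0,0],67],
  [[0,0,0],[0.03,0,0],67],
  [[0,0,0],[0,0,0],67],
  [[0,0,0],[0,0,0],67],
  [[0,0,0],[0,0,0],67],
  [[0,0,0],[0,0,0],67],
  [[0,0,0],[0,0,0],67],
])

```text
time: 13.5
ee_pos: [0.5081, -0.1637, 0.2179]
tcp_rot: [180.0, -0.0, -173.2]
wrist_force: [-1.0, 0.6, -0.3]
opening: 0.057
grasp_force: 0.0
```

Run:
```python
from h import *
c=np.array([.601,-.1905]);a=np.radians(6.6);R=np.array([[np.cos(a),-np.sin(a)],[np.sin(a),np.cos(a)]])
for k in ("side","scene"):
    im,d=camera(k)
    for n in ("tray","treadle"):
        r=mark_of(n,k); print(k,n,[(np.round((w(x["xyz"],k)[:2]-c)@R,3).tolist(),w(x["xyz"],k)[2].round(3),round(x["score"],2)) for x in r[:2]])
    if k=="side":cv2.imwrite("pics/s6.png",cv2.resize(im[120:280,180:440,::-1],None,fx=3,fy=3))
```

```text
side tray [([0.068, -0.002], np.float64(0.036), 0.78), ([0.092, -0.003], np.float64(0.044), 0.29)]
side treadle [([-0.068, 0.06], np.float64(0.093), 0.74)]
scene tray [([0.073, -0.001], np.float64(0.042), 0.55)]
scene treadle [([-0.071, 0.061], np.float64(0.094), 0.82)]
```

View pics/s6.png

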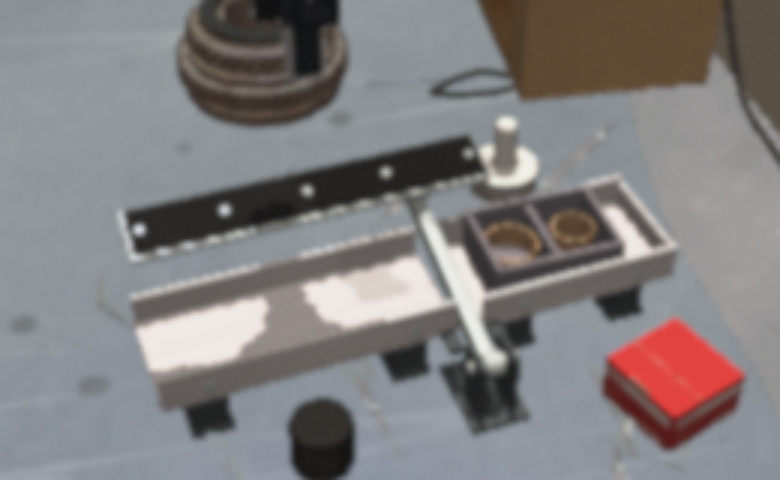

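The gate is back up (bar from 420,210 to 495,355) and the tray lies level behind it with both bushings in it. The arm is clear.

```bash
python3 -c "
from workcell import job_done
print(job_done())"
```

```text
the job is handed in; nothing more can be done
None
```

I pushed the tray through the chute over the held-down gate and handed the job in at about 14 s; no verdict came back. By camera, the tray's centre is about 70 mm past the gate with both bushings in it, the gate is back up, and the piston, carton and cap look undisturbed.

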